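# Box up the red cut glasses

### The job

Pack the red set: put each of the four red cut glasses, mouth down just as it stands, into the black box whose round well is made for its size, so that it stands fully down on the floor of the well. Set every glass down gently, never dropping it or tipping it over, and leave the blue glasses standing where they are.

Things in the scene. Friction and masses are not known exactly. Their poses are not given: they have to be found in the camera images.
- red_cup: Red cut-glass sake cup standing mouth down, loose, about 90 g: rim (at the bottom) 40 mm across, closed base (on top) 34 mm across, 56 mm tall, narrowing evenly; 37 mm across at 40 mm up. Hard and smooth. Origin: centre of the rim, on the surface it stands on; z up through the base
- red_tumbler: Red cut-glass tall slender tumbler standing mouth down, loose, about 190 g: rim (at the bottom) 50 mm across, closed base (on top) 45 mm across, 105 mm tall, nearly straight; 47 mm across at 80 mm up. Hard and smooth. Origin: centre of the rim, on the surface it stands on; z up through the base
- red_barrel: Red cut-glass barrel-shaped glass standing mouth down, loose, about 200 g: rim (at the bottom) 58 mm across, closed base (on top) 47 mm across, 80 mm tall, 60 mm across from 26 to 60 mm up, then rounding in. Hard and smooth. Origin: centre of the rim, on the surface it stands on; z up through the base
- red_rocks: Red cut-glass wide short tumbler standing mouth down, loose, about 260 g: rim (at the bottom) 70 mm across, closed base (on top) 62 mm across, 85 mm tall, nearly straight; 65 mm across at 60 mm up. Hard and smooth. Origin: centre of the rim, on the surface it stands on; z up through the base
- box_cup: Shallow black box base, open on top, for the red sake cup: 80 mm square, its rim 30 mm high, does not move. Cream liner (top 26 mm up) with one round well 56 mm across in the middle, 8 mm wider all round than that glass; the well's floor is 10 mm above the table. Of the four boxes it is the smallest. Origin: centre of its underside, under the middle of the well; z up
- box_tumbler: Shallow black box base, open on top, for the red tall slender tumbler: 90 mm square, its rim 30 mm high, does not move. Cream liner (top 26 mm up) with one round well 66 mm across in the middle, 8 mm wider all round than that glass; the well's floor is 10 mm above the table. Of the four boxes it is the second smallest. Origin: centre of its underside, under the middle of the well; z up
- box_barrel: Shallow black box base, open on top, for the red barrel-shaped glass: 100 mm square, its rim 30 mm high, does not move. Cream liner (top 26 mm up) with one round well 76 mm across in the middle, 8 mm wider all round than that glass; the well's floor is 10 mm above the table. Of the four boxes it is the second largest. Origin: centre of its underside, under the middle of the well; z up
- box_rocks: Shallow black box base, open on top, for the red wide short tumbler: 110 mm square, its rim 30 mm high, does not move. Cream liner (top 26 mm up) with one round well 86 mm across in the middle, 8 mm wider all round than that glass; the well's floor is 10 mm above the table. Of the four boxes it is the largest. Origin: centre of its underside, under the middle of the well; z up
- blue_tumbler: Blue cut-glass tall slender tumbler standing mouth down, loose, about 190 g: rim (at the bottom) 50 mm across, closed base (on top) 45 mm across, 105 mm tall, nearly straight; 47 mm across at 80 mm up. Hard and smooth. Origin: centre of the rim, on the surface it stands on; z up through the base. Not part of the job
- blue_barrel: Blue cut-glass barrel-shaped glass standing mouth down, loose, about 200 g: rim (at the bottom) 58 mm across, closed base (on top) 47 mm across, 80 mm tall, 60 mm across from 26 to 60 mm up, then rounding in. Hard and smooth. Origin: centre of the rim, on the surface it stands on; z up through the base. Not part of the job
Mind the look-alikes: they are no part of the job. What is shaped like the box_cup but orange, turquoise or yellow is not meant.

How it is judged:
At the end, for the whole second after the job is handed in: Each red glass stands upright (within 0.1 rad), mouth down on the floor of the well of its own box (rim at most 14 mm above the box's underside, within 10 mm of the well's centre), released and still; the blue glasses stand upright within 15 mm of where they were (horizontal distance between red_cup and box_cup below 0.01 m and z of red_cup in the frame of box_cup below 0.014 m and angle between each of red_cup, red_tumbler, red_barrel, red_rocks, blue_tumbler, blue_barrel's own z axis and vertical below 0.1 rad and linear speed of each of red_cup, red_tumbler, red_barrel, red_rocks below 0.02 m/s and horizontal distance between red_tumbler and box_tumbler below 0.01 m and z of red_tumbler in the frame of box_tumbler below 0.014 m and horizontal distance between red_barrel and box_barrel below 0.01 m and z of red_barrel in the frame of box_barrel below 0.014 m and horizontal distance between red_rocks and box_rocks below 0.01 m and z of red_rocks in the frame of box_rocks below 0.014 m and distance of each of blue_tumbler, blue_barrel from where it was at the start of the episode below 0.015 m); the robot touches nothing.
It fails at once if a red glass is tipped over (more than 0.8 rad) (angle between any of red_cup, red_tumbler, red_barrel, red_rocks's own z axis and vertical above 0.8 rad).
It fails at once if a red glass is dropped: in the air, touched by nothing, with its rim more than 35 mm above the table (25 mm above a well's floor) ((height (world z) of red_cup above 0.035 m and contact force between red_cup and anything else below 0.02 N) or (height (world z) of red_tumbler above 0.035 m and contact force between red_tumbler and anything else below 0.02 N) or (height (world z) of red_barrel above 0.035 m and contact force between red_barrel and anything else below 0.02 N) or (height (world z) of red_rocks above 0.035 m and contact force between red_rocks and anything else below 0.02 N)).
It fails at once if a blue glass is moved more than 15 mm or tipped (distance of any of blue_tumbler, blue_barrel from where it was at the start of the episode above 0.015 m or angle between any of blue_tumbler, blue_barrel's own z axis and vertical above 0.3 rad).
It also fails if it takes over 109 s, if anything falls off the work surface, if the arm or the gripper's body presses on something with over 40 N, if the wrist force passes 120 N, or if a joint passes its speed limit or range.

### The arm

A 7-joint arm with a two-finger parallel gripper is mounted at the origin on the work surface. World frame = base frame: x ahead of the robot, y to its left, z up, the work surface at z = 0. Lengths are in m, angles in rad, forces in N, time in s.
With the tool pointing down it reaches from about 0.425 to 0.875 m from the base axis. Payload 4.7 kg.
Tool frame: the origin (TCP) lies at the very end of the fingers, on their centre line; the grasp point (between the pads) lies 19 mm behind it; z points along the fingers, y is the line along which they close (so a half turn about z gives the same grasp; the last joint's range is limited). The gripper opens to 85 mm and grips with 20 to 120 N. Pads are 22 mm wide; open, the fingers measure 114 mm over their backs; the gripper's body (76 mm by 85 mm) begins 54 mm behind the grasp point. The pads swing forward as they close: fully open they stand 13 mm farther back than shut.
Start: joints at [1.147, 0.321, -0.07, 1.45, 0.023, 1.371, -0.057], TCP at [0.276, -0.589, 0.231] pointing down, gripper open.
Joint ranges: [-2.86, 2.86], [-0.3, 2.09], [-1.38, 1.24], [0.06, 2.45], [-1.56, 4.7], [0.09, 2.05], [-2.69, 2.69]. Speed limits (rad/s): [2.57, 2.57, 3.14, 3.14, 3.14, 3.14, 3.14].

### API

Orientations are given as a unit quaternion [x, y, z, w].
In Python, from rig import arm gives the robot as it stands. The module is installed in compiled form; this text tells all that it offers.
- The arm moves only by the shell command python3 -m jog 'ROWS'. ROWS is JSON, a list of rows, each a list of 3 entries, a list of its own where there are three numbers: the closure in counts, from 0 (fully open) to 255 (shut), then the shift along the tool's x, y, z in m, then the turn about the tool's z in rad. In form: [[claw, [dx, dy, dz], roll], ...]. A call has exactly 10 rows; each row shifts and turns the commanded pose from where the row before left it, along the tool's axes as they then stand; what a row does not reach is not made up. A row lasts 1/10 s, in which the tool goes at most 50 mm and 8.59 degrees, less where a joint would pass 70% of its speed; a pose out of reach is approached as far as the arm can. A call with a gripper value outside its range is refused whole. The fingers move at their own pace and stop on an object; the grip force is fixed at half the most. Time passes only in rows, so rows that do not move let the fingers close, or fill a call up. It gives the time, the measured TCP pose, the force, the opening and the grip force at its end, in the units of the state.
- arm.state(): the state, without advancing time (a new reading comes with each control period).
- arm.snapshot(name): name is "scene" or "side" or "wrist"; returns a dict with "img" (400x640x3 uint8, blue, green, red), "K" (3x3 intrinsics, pixels), "rvec" (rotation vector, rad) and "tvec" (3), from world to camera coordinates, as OpenCV has them; the wrist camera has in their place "mount" (4x4, takes a point from camera to tool coordinates, whose origin is the TCP and whose axes are the flange's). Camera axes: x right, y down, z forward; pixel columns grow to the right and rows downward; lengths in m; the calibration is good to about 2 mm. A picture is of the moment at which its call begins: read the wrist's pose just before it. There is no depth.
- arm.finish_job(): hands the job in; it is judged then, once.
Trained networks look in a picture, given as the dict that the camera call returned (one of the last four; its "shot" number tells which), for a name from the list of things; names that differ only in an ending like _2 or _b are one class to them, and where a whole thing is asked for, a point or a joint stands for the part that bears it (a point fixed in the world has none). Each returns a list of dicts, best first, with "conf" (0 to 1); they miss things now and then, are a little off and sometimes report something else, mostly with a low value. They report only what shows in the picture. A call takes as long as a camera call. They do not tell look-alikes from the thing itself.
- arm.look_for(picture, label): "centre" ([x, y, z] in m, in world coordinates, good to about 4 mm: the middle of the surface that is visible of it).
- arm.landmark_of(picture, label): "centre" ([x, y, z] in m, in world coordinates, good to about 4 mm: a listed point, or the origin of a listed thing).
The state is a dict: "time": time; "joint_positions": joint angles; "qvel": joint speeds; "effort": joint torques, N m; "tool_pos": TCP position; "tool_rot": TCP orientation; "contact_force": force on the tool from outside, world axes, zero at the start; "torque": the same for the moment, N m; "grip_width": finger opening in m; "grip_force": force on a finger pad.
Only numpy, scipy, OpenCV 4.12 (cv2) and the standard library are available. Lean on these libraries where they do the work, as an engineer would, in place of code of your own. Each camera call takes 0.05 s, during which the arm holds its last target. There are 200 camera calls.

## Working session

There is one attempt and no reset: what is moved stays moved. The work goes in short steps, Python scripts to look and compute and a shell command to move; the robot and the scene stay as the last step left them, time stands still between calls to the robot, and variables do not carry over. Pictures are saved under pics/ and viewed, at most 14 in all, crops included, and the job is handed in when it is done.

```bash
mkdir -p pics; cat > h.py <<'E'
import numpy as np,cv2
from rig import arm
from scipy.spatial.transform import Rotation as R
NAMES="red_cup red_tumbler red_barrel red_rocks box_cup box_tumbler box_barrel box_rocks blue_tumbler blue_barrel".split()
def proj(s,p):
    return cv2.projectPoints(np.float64([p]),np.float64(s["rvec"]),np.float64(s["tvec"]),s["K"],None)[0].ravel()
E
python3 - <<'E'
from h import *
s=arm.state(); print({k:np.round(s[k],3).tolist() for k in s})
print(R.from_quat(s["tool_rot"]).as_matrix().round(3))
for c in ("scene","side"):
    p=arm.snapshot(c); cv2.imwrite(f"pics/{c}0.png",p["img"])
    for n in NAMES:
        for d in arm.landmark_of(p,n)[:5]:
            if d["conf"]>.2: print(c,n,np.round(d["centre"],3),round(d["conf"],2),proj(p,d["centre"]).round())
E
```

```text
{'time': 0.0, 'joint_positions': [1.147, 0.322, -0.07, 1.452, 0.023, 1.371, -0.057], 'qvel': [-0.001, -0.0, 0.001, 0.001, -0.002, 0.001, -0.001], 'effort': [0.001, -49.358, -0.382, -31.434, 0.013, 0.012, 0.0], 'tool_pos': [0.275, -0.588, 0.23], 'tool_rot': [0.976, 0.217, -0.0, -0.001], 'contact_force': [1.469, 0.395, 0.408], 'torque': [0.043, 0.014, -0.013], 'grip_force': 0.0, 'grip_width': 0.085}
[[ 0.906  0.424 -0.001]
 [ 0.424 -0.906  0.002]
 [-0.    -0.002 -1.   ]]
scene red_cup [ 0.431 -0.176 -0.002] 0.6 [221. 208.]
scene red_tumbler [ 0.354 -0.288  0.002] 0.56 [172. 202.]
scene red_barrel [ 0.421  0.172 -0.004] 0.85 [331. 159.]
scene red_barrel [ 0.68   0.165 -0.001] 0.67 [379. 226.]
scene red_rocks [ 0.486 -0.069  0.   ] 0.67 [266. 207.]
scene box_cup [0.677 0.168 0.002] 0.88 [379. 225.]
scene box_cup [ 0.65   0.012 -0.001] 0.87 [322. 241.]
scene box_cup [0.705 0.333 0.   ] 0.81 [436. 208.]
scene box_cup [0.679 0.487 0.001] 0.66 [474. 180.]
scene box_tumbler [ 0.561 -0.352  0.004] 0.92 [174. 273.]
scene box_rocks [0.51  0.355 0.   ] 0.95 [401. 156.]
scene blue_tumbler [ 0.354 
[... 377 characters left out ...]
 0.684  0.489 -0.002] 0.9 [221. 373.]
side box_cup [ 0.648  0.015 -0.002] 0.66 [278. 214.]
side box_cup [ 0.682  0.164 -0.001] 0.64 [255. 253.]
side box_cup [0.705 0.338 0.002] 0.57 [229. 309.]
side box_cup [ 0.513  0.053 -0.001] 0.43 [326. 226.]
side box_tumbler [ 0.563 -0.353  0.003] 0.67 [323. 137.]
side box_tumbler [ 0.64  -0.145 -0.002] 0.28 [290. 177.]
side box_barrel [ 0.639 -0.146 -0.004] 0.92 [291. 177.]
side box_rocks [ 0.508  0.354 -0.001] 0.92 [316. 323.]
side blue_tumbler [ 0.514  0.05  -0.   ] 0.79 [326. 225.]
side blue_tumbler [ 0.56  -0.354  0.002] 0.64 [324. 137.]
side blue_barrel [ 0.355  0.3   -0.004] 0.61 [387. 309.]
side blue_barrel [ 0.639 -0.147 -0.001] 0.6 [290. 176.]
```

View pics/scene0.png

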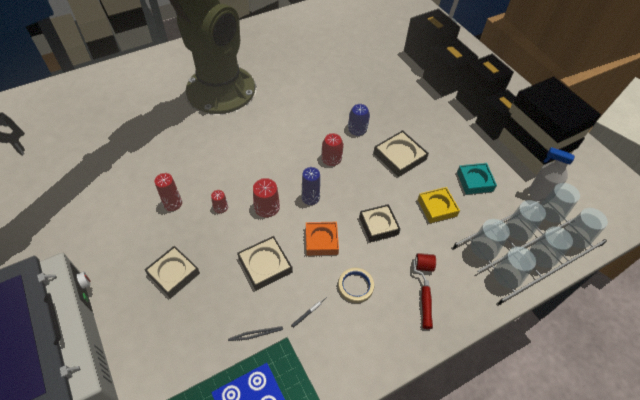

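View pics/side0.png

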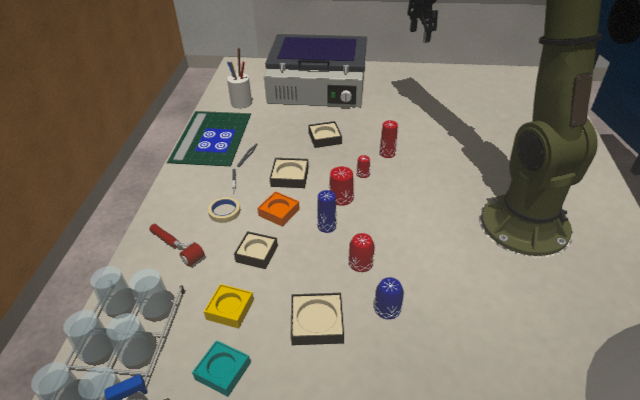

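The scene shows four black boxes at pixels (172,271), (265,262), (379,222) and (401,152), plus orange, yellow and turquoise look-alikes at (321,238), (438,204) and (477,178). By size, the black ones look like tumbler, barrel, cup and rocks. I'll overlay the expected outlines on one enlarged crop to confirm, and turn the tool at the same time.

```bash
python3 - <<'E'
from h import *
p=arm.snapshot("scene"); p2=arm.snapshot("side")
B={"cup":((.68,.166),.056),"tumbler":((.562,-.352),.066),"barrel":((.639,-.146),.076),"rocks":((.509,.355),.086)}
a=np.linspace(0,2*np.pi,60)
rows=[]
for q in (p,p2):
    row=[]
    for n,(c,d) in B.items():
        u,v=proj(q,(*c,.026)); x0,y0=int(u)-32,int(v)-32
        im=cv2.resize(q["img"][max(y0,0):y0+64,max(x0,0):x0+64],(192,192),interpolation=cv2.INTER_CUBIC)
        c3=np.array([(c[0]+d/2*np.cos(t),c[1]+d/2*np.sin(t),.026) for t in a])
        uv=cv2.projectPoints(c3,np.float64(q["rvec"]),np.float64(q["tvec"]),q["K"],None)[0].reshape(-1,2)
        cv2.polylines(im,[np.int32((uv-[x0,y0]+.5)*3)],True,(0,0,255),1)
        cv2.putText(im,n,(3,12),0,.45,(0,255,0),1); row.append(im)
    rows.append(np.hstack(row))
cv2.imwrite("pics/boxes.png",np.vstack(rows))
E
python3 -m jog '[[0,[0,0,0],-0.1416],[0,[0,0,0],-0.1416],[0,[0,0,0],-0.1416],[0,[0,0,0],-0.1416],[0,[0,0,0],-0.1416],[0,[0,0,0],-0.1416],[0,[0,0,0],-0.1416],[0,[0,0,0],-0.1416],[0,[0,0,0],0],[0,[0,0,0],0]]'
```

```text
time: 2.2
tool_pos: [0.2754, -0.5888, 0.2313]
tool_rot: [0.708, 0.706, -0.0, 0.0]
contact_force: [0.5, 0.4, 0.5]
grip_width: 0.0854
grip_force: 0.0
```

View pics/boxes.png

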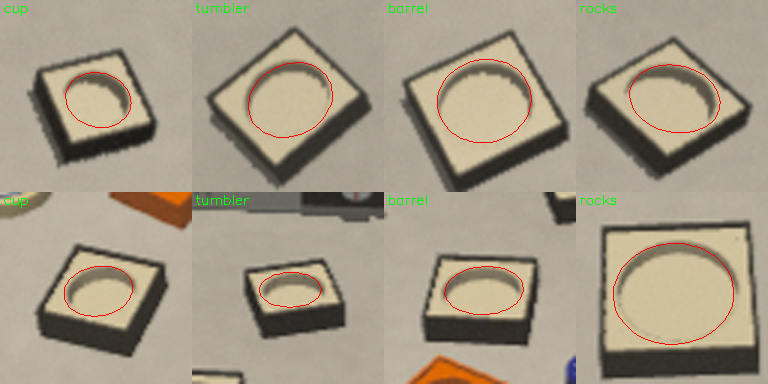

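The crop shows the red well outlines for 56, 66, 76 and 86 mm matching all four black boxes in both views, so the assignment is confirmed. Next I move above the red tumbler.

```bash
python3 -m jog '[[0,[0.03,0.008,0],0],[0,[0.03,0.008,0],0],[0,[0.03,0.008,0],0],[0,[0.03,0.008,0],0],[0,[0.03,0.008,0],0],[0,[0.03,0.008,0],0],[0,[0.03,0.008,0],0],[0,[0.03,0.008,0],0],[0,[0.03,0.008,0],0],[0,[0.03,0.008,0],0]]'
cat >> h.py <<'E'
def wrist(name,labels):
    """print wrist detections in world, save picture with projected detections"""
    s=arm.state(); p=arm.snapshot("wrist")
    T=np.eye(4); T[:3,:3]=R.from_quat(s["tool_rot"]).as_matrix(); T[:3,3]=s["tool_pos"]
    M=np.linalg.inv(T@p["mount"]); p2=dict(p,rvec=cv2.Rodrigues(M[:3,:3])[0],tvec=M[:3,3])
    im=p["img"].copy()
    for n in labels:
        for d in arm.landmark_of(p,n)[:3]:
            if d["conf"]>.3:
                u=proj(p2,d["centre"]); print(n,np.round(d["centre"],4),round(d["conf"],2),u.round())
                cv2.circle(im,tuple(int(v) for v in u),4,(0,255,0),1)
    cv2.imwrite(f"pics/{name}.png",im); print("tcp",np.round(s["tool_pos"],4),"cam",np.round(np.linalg.inv(M)[:3,3],3)); return p2
E
python3 -c "
from h import *
wrist('w1',['red_tumbler','red_cup','red_rocks'])"
```

```text
time: 3.2
tool_pos: [0.3559, -0.2875, 0.2316]
tool_rot: [0.708, 0.706, -0.0, 0.0]
contact_force: [-0.2, -0.8, 0.6]
grip_width: 0.0853
grip_force: 0.0
red_tumbler [ 0.3542 -0.2861  0.0028] 0.56 [317. 162.]
red_cup [ 0.43   -0.1784 -0.0048] 0.66 [391.  56.]
red_rocks [ 0.5618 -0.3572  0.0022] 0.46 [497. 222.]
tcp [ 0.3559 -0.2875  0.2316] cam [ 0.356 -0.21   0.374]
```

View pics/w1.png

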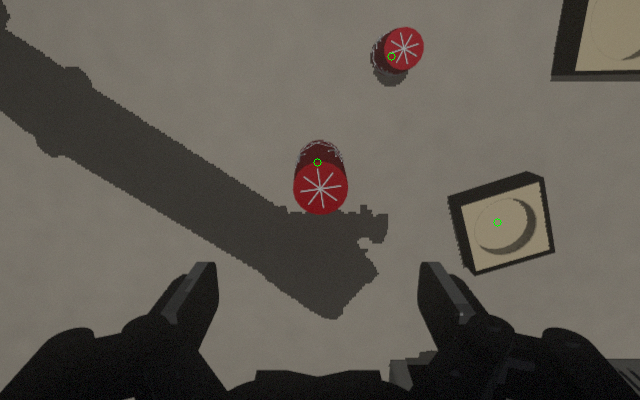

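The wrist picture shows the red tumbler's top star at (320,188), the cup's at (404,48), and the tumbler box's well around (502,224). I back-project these at their known heights.

```bash
cat >> h.py <<'E'
def back(p,u,v,z):
    n=cv2.undistortPoints(np.float64([[[u,v]]]),p["K"],None).ravel(); Rm=cv2.Rodrigues(p["rvec"])[0]
    d=Rm.T@np.array([*n,1]); c=-Rm.T@np.ravel(p["tvec"]); return (c+d*(z-c[2])/d[2])[:2].round(4)
E
python3 -c "
from h import *
p=wrist('w1b',['red_tumbler','box_tumbler'])
print(back(p,320,188,.105),back(p,404,48,.056))
g=p['img'][160:290,440:570]; cv2.imwrite('pics/box_t.png',cv2.resize(g,None,fx=4,fy=4))"
```

```text
red_tumbler [ 0.355  -0.2855  0.0006] 0.9 [318. 160.]
box_tumbler [ 0.5641 -0.3576  0.0013] 0.87 [499. 221.]
tcp [ 0.3558 -0.2886  0.2317] cam [ 0.355 -0.211  0.374]
[ 0.3568 -0.2878] [ 0.4282 -0.1782]
```

View pics/box_t.png

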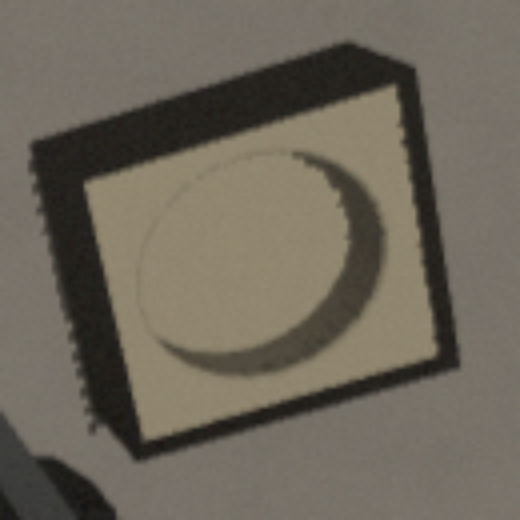

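```bash
python3 -c "
from h import *
p=wrist('w1c',[]);print(back(p,505.3,225.8,.026))"
python3 -m jog '[[0,[0.001,0,0.02],0],[0,[0,0,0.025],0],[0,[0,0,0.025],0],[0,[0,0,0.025],0],[0,[0,0,0.025],0],[0,[0,0,0.02],0],[0,[0,0,0.015],0],[0,[0,0,0.01],0],[0,[0,0,0.0087],0],[0,[0,0,0],0]]'
python3 -m jog '[[255,[0,0,0],0],[255,[0,0,0],0],[255,[0,0,0],0],[255,[0,0,0],0],[255,[0,0,0],0],[255,[0,0,0],0],[255,[0,0,0],0],[255,[0,0,0],0],[255,[0,0,0],0],[255,[0,0,0],0]]'
```

```text
tcp [ 0.3551 -0.2898  0.2313] cam [ 0.355 -0.213  0.374]
[ 0.5572 -0.3542]
time: 4.6
tool_pos: [0.355, -0.2876, 0.0567]
tool_rot: [0.707, 0.707, 0.0, -0.001]
contact_force: [-0.5, 0.4, -0.5]
grip_width: 0.0856
grip_force: 0.0
time: 5.6
tool_pos: [0.3567, -0.2884, 0.0587]
tool_rot: [0.707, 0.707, 0.0, 0.001]
contact_force: [0.5, 0.1, 5.8]
grip_width: 0.0449
grip_force: 61.2
```

```bash
python3 -m jog '[[255,[0,0,-0.005],0],[255,[0,0,-0.01],0],[255,[0,0,-0.02],0],[255,[0,0,-0.02],0],[255,[-0.005,0.015,-0.01],0],[255,[-0.01,0.03,0],0],[255,[-0.01,0.03,0],0],[255,[-0.01,0.03,0],0],[255,[-0.01,0.03,0],0],[255,[0,0.015,0],0]]'
python3 -m jog '[[255,[-0.005,0.02,0],0],[255,[-0.005,0.015,0],0],[255,[-0.005,0.01,0],0],[255,[-0.005,0.01,0],0],[255,[0,0,0],0],[255,[0,0,0],0],[255,[0,0,0],0],[255,[0,0,0],0],[255,[0,0,0],0],[255,[0,0,0],0]]'
python3 -c "
from h import *
wrist('w2',['box_tumbler','red_tumbler'])
p=arm.snapshot('side')
im=p['img'][60:200,250:450];cv2.imwrite('pics/s2.png',np.vstack([cv2.resize(im,(640,448)),]))
w=cv2.imread('pics/w2.png')
cv2.imwrite('pics/m2.png',np.hstack([cv2.resize(w,(400,250)),cv2.resize(im,(357,250))]))"
```

```text
time: 6.6
tool_pos: [0.5072, -0.3338, 0.1224]
tool_rot: [0.707, 0.707, 0.0, 0.0]
contact_force: [-0.3, -0.0, -2.6]
grip_width: 0.0448
grip_force: 61.7
time: 7.6
tool_pos: [0.5604, -0.3528, 0.1228]
tool_rot: [0.707, 0.707, -0.0, 0.0]
contact_force: [0.4, -0.6, -2.2]
grip_width: 0.0447
grip_force: 61.7
box_tumbler [ 5.627e-01 -3.567e-01 -3.000e-04] 0.73 [322. 195.]
red_tumbler [ 0.5614 -0.3507  0.0669] 0.71 [321. 218.]
tcp [ 0.5604 -0.3528  0.1228] cam [ 0.56  -0.276  0.265]
```

View pics/m2.png

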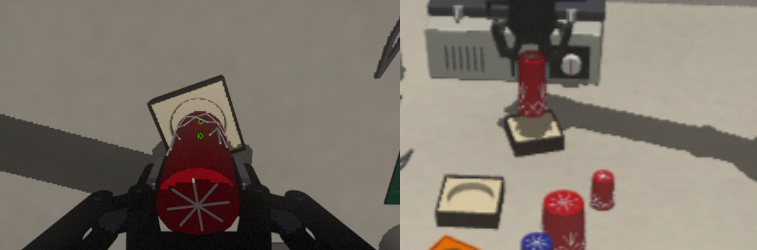

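```bash
python3 -m jog '[[255,[-0.001,0.001,0.005],0],[255,[0,0,0.01],0],[255,[0,0,0.01],0],[255,[0,0,0.01],0],[255,[0,0,0.007],0],[255,[0,0,0.005],0],[255,[0,0,0.003],0],[255,[0,0,0.002],0],[255,[0,0,0],0],[255,[0,0,0],0]]'
python3 -m jog '[[255,[0,0,0.001],0],[255,[0,0,0.001],0],[255,[0,0,0],0],[255,[0,0,0],0],[255,[0,0,0],0],[255,[0,0,0],0],[255,[0,0,0],0],[255,[0,0,0],0],[255,[0,0,0],0],[255,[0,0,0],0]]'
```

```text
time: 8.8
tool_pos: [0.5618, -0.3539, 0.071]
tool_rot: [0.707, 0.707, 0.0, 0.0]
contact_force: [0.8, 0.5, -2.6]
grip_width: 0.0447
grip_force: 61.7
time: 9.8
tool_pos: [0.5618, -0.3539, 0.0689]
tool_rot: [0.707, 0.707, 0.0, 0.0]
contact_force: [0.5, -0.3, 0.9]
grip_width: 0.045
grip_force: 61.7
```

Contact with the floor shows in the wrist force. Release and rise.

```bash
python3 -m jog '[[255,[0,0,0.0005],0],[0,[0,0,0],0],[0,[0,0,0],0],[0,[0,0,0],0],[0,[0,0,0],0],[0,[0,0,0],0],[0,[0,0,0],0],[0,[0,0,0],0],[0,[0,0,0],0],[0,[0,0,0],0]]'
python3 -m jog '[[0,[0,0,-0.01],0],[0,[0,0,-0.02],0],[0,[0,0,-0.03],0],[0,[0,0,-0.03],0],[0,[0,0,-0.03],0],[0,[0,0,-0.02],0],[0,[0.02,-0.01,-0.02],0],[0,[0.02,-0.01,0],0],[0,[0.02,-0.01,0],0],[0,[0.02,-0.01,0],0]]'
python3 -m jog '[[0,[0.02,-0.005,0],0],[0,[0.03,-0.005,0],0],[0,[0.03,-0.005,0],0],[0,[0.03,-0.005,0],0],[0,[0.03,-0.005,0],0],[0,[0.03,-0.005,0],0],[0,[0.03,-0.005,0],0],[0,[0.006,-0.001,0],0],[0,[0,0,0],0],[0,[0,0,0],0]]'
python3 -c "
from h import *
wrist('w3',['red_rocks','box_barrel','red_cup'])
p=arm.snapshot('side')
for d in arm.landmark_of(p,'red_tumbler')[:3]: print(d)
im=p['img'][60:200,250:450]
w=cv2.imread('pics/w3.png')
cv2.imwrite('pics/m3.png',np.vstack([w[:400],cv2.resize(im,(280,196))[:, :].copy() if 0 else np.hstack([cv2.resize(im,(280,196)),np.zeros((196,360,3),np.uint8)])]))"
```

```text
time: 10.8
tool_pos: [0.5616, -0.3538, 0.0681]
tool_rot: [0.707, 0.707, -0.0, 0.0]
contact_force: [0.7, 0.1, 0.1]
grip_width: 0.0856
grip_force: 0.0
time: 11.8
tool_pos: [0.5214, -0.2729, 0.2293]
tool_rot: [0.707, 0.707, 0.0, 0.001]
contact_force: [-0.3, -0.1, 0.2]
grip_width: 0.0854
grip_force: 0.0
time: 12.8
tool_pos: [0.4858, -0.0691, 0.2285]
tool_rot: [0.708, 0.707, -0.0, 0.001]
contact_force: [-0.2, -0.9, 1.2]
grip_width: 0.0859
grip_force: 0.0
red_rocks [ 0.4864 -0.0653 -0.0007] 0.87 [319. 160.]
box_barrel [ 6.421e-01 -1.435e-01  4.000e-04] 0.95 [454. 227.]
red_cup [ 0.4296 -0.1774 -0.0013] 0.92 [271. 253.]
tcp [ 0.4858 -0.0691  0.2285] cam [0.486 0.008 0.371]
{'centre': [0.5646, -0.354, 0.0137], 'conf': 0.81}
```

View pics/m3.png

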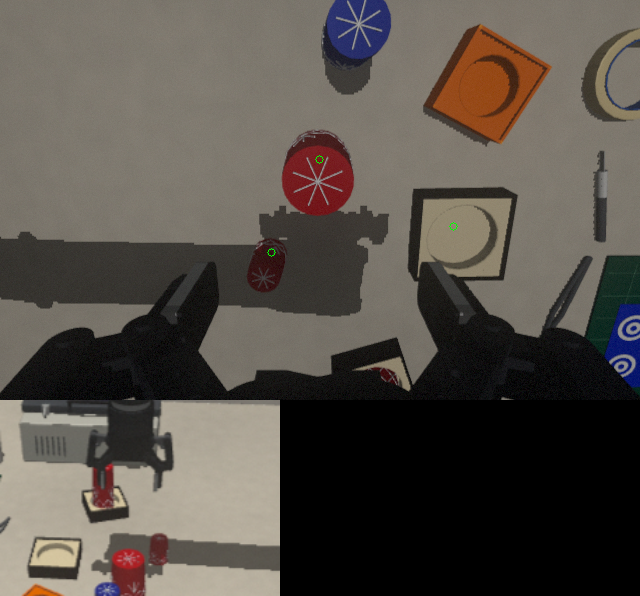

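The tumbler stands in its well. The wrist view shows the rocks glass's top at (318,181), the cup's at (263,279) and the barrel box's well at (461,235).

```bash
python3 -c "
from h import *
p=wrist('w3b',['red_rocks'])
print(back(p,318,181,.085),back(p,263,279,.056),back(p,461,236,.026))"
```

```text
red_rocks [ 4.883e-01 -6.740e-02 -3.000e-04] 0.62 [321. 163.]
tcp [ 0.4857 -0.0685  0.228 ] cam [0.486 0.009 0.371]
[ 0.485  -0.0659] [ 0.4279 -0.1779] [ 0.6397 -0.143 ]
```

```bash
python3 -m jog '[[0,[0.0015,0,0.02],0],[0,[0,0,0.03],0],[0,[0,0,0.03],0],[0,[0,0,0.03],0],[0,[0,0,0.025],0],[0,[0,0,0.02],0],[0,[0,0,0.015],0],[0,[0,0,0.013],0],[0,[0,0,0.0095],0],[0,[0,0,0],0]]'
python3 -m jog '[[255,[0,0,0],0],[255,[0,0,0],0],[255,[0,0,0],0],[255,[0,0,0],0],[255,[0,0,0],0],[255,[0,0,0],0],[255,[0,0,0],0],[255,[0,0,0],0],[255,[0,0,0],0],[255,[0,0,0],0]]'
```

```text
time: 14.2
tool_pos: [0.485, -0.0662, 0.0346]
tool_rot: [0.707, 0.707, -0.0, -0.001]
contact_force: [0.8, -0.2, -0.4]
grip_width: 0.0854
grip_force: 0.0
time: 15.2
tool_pos: [0.4863, -0.0664, 0.0372]
tool_rot: [0.707, 0.707, 0.0, 0.001]
contact_force: [-2.0, 0.6, 5.4]
grip_width: 0.0631
grip_force: 66.0
```

```bash
python3 -m jog '[[255,[0,0,-0.005],0],[255,[0,0,-0.01],0],[255,[0,0,-0.02],0],[255,[0,0,-0.025],0],[255,[0,0,-0.025],0],[255,[0,0,-0.025],0],[255,[0,0,-0.015],0],[255,[0,0,-0.01],0],[255,[0,0,-0.005],0],[255,[0,0,0],0]]'
python3 -m jog '[[255,[0.01,0,0],0],[255,[0.02,0,0],0],[255,[0.03,0.003,0],0],[255,[0.03,0.003,0],0],[255,[0.03,0.003,0],0],[255,[0.03,0.003,0],0],[255,[0.03,0.003,0],0],[255,[0.03,0.003,0],0],[255,[0.03,0.003,0],0],[255,[0.03,0.002,0],0]]'
python3 -m jog '[[255,[0.03,0,0],0],[255,[0.03,0,0],0],[255,[0.03,0,0],0],[255,[0.02,0,0],0],[255,[0.015,0,0],0],[255,[0.01,0,0.01],0],[255,[0.01,0,0.015],0],[255,[0.005,0,0.015],0],[255,[0,0,0.01],0],[255,[0,0,0.01],0]]'
python3 -c "
from h import *
wrist('w4',['box_rocks','red_rocks'])
p=arm.snapshot('side')
im=p['img'][200:360,230:430]
for d in arm.landmark_of(p,'box_rocks')[:2]: print(d)
w=cv2.imread('pics/w4.png')
cv2.imwrite('pics/m4.png',np.hstack([cv2.resize(w,(480,300)),cv2.resize(im,(300,300))]))"
```

```text
time: 16.2
tool_pos: [0.4858, -0.0663, 0.176]
tool_rot: [0.707, 0.707, 0.0, 0.0]
contact_force: [0.0, 0.0, -2.9]
grip_width: 0.0628
grip_force: 66.4
time: 17.2
tool_pos: [0.5077, 0.2055, 0.1745]
tool_rot: [0.707, 0.707, -0.001, -0.001]
contact_force: [0.0, -0.9, -2.8]
grip_width: 0.0634
grip_force: 66.4
time: 18.2
tool_pos: [0.5085, 0.3527, 0.1138]
tool_rot: [0.707, 0.707, -0.001, 0.0]
contact_force: [-0.4, -0.2, -1.5]
grip_width: 0.0632
grip_force: 66.4
red_rocks [0.5107 0.3536 0.0766] 0.72 [323. 231.]
tcp [0.5085 0.3527 0.1138] cam [0.508 0.43  0.256]
{'centre': [0.5089, 0.3514, -0.0022], 'conf': 0.94}
```

View pics/m4.png

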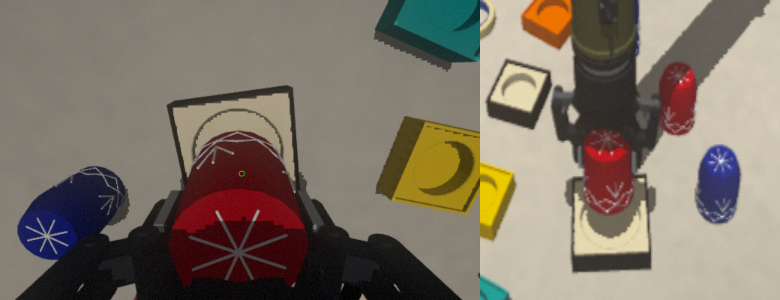

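```bash
python3 -m jog '[[255,[0.001,0,0.01],0],[255,[0,0,0.01],0],[255,[0,0,0.01],0],[255,[0,0,0.01],0],[255,[0,0,0.01],0],[255,[0,0,0.008],0],[255,[0,0,0.005],0],[255,[0,0,0.003],0],[255,[0,0,0],0],[255,[0,0,0],0]]'
python3 -m jog '[[255,[0,0,0.001],0],[255,[0,0,0.001],0],[255,[0,0,0.001],0],[255,[0,0,0.001],0],[255,[0,0,0],0],[255,[0,0,0],0],[255,[0,0,0],0],[255,[0,0,0],0],[255,[0,0,0],0],[255,[0,0,0],0]]'
```

```text
time: 19.45
tool_pos: [0.5089, 0.355, 0.0499]
tool_rot: [0.707, 0.707, 0.0, 0.0]
contact_force: [-0.1, -0.5, -3.4]
grip_width: 0.0633
grip_force: 66.4
time: 20.45
tool_pos: [0.5089, 0.3549, 0.0472]
tool_rot: [0.707, 0.707, 0.0, 0.001]
contact_force: [-2.9, -3.8, 7.5]
grip_width: 0.063
grip_force: 67.5
```

```bash
python3 -m jog '[[0,[0,0,0],0],[0,[0,0,0],0],[0,[0,0,0],0],[0,[0,0,0],0],[0,[0,0,0],0],[0,[0,0,0],0],[0,[0,0,0],0],[0,[0,0,-0.01],0],[0,[0,0,-0.02],0],[0,[0,0,-0.02],0]]'
python3 -m jog '[[0,[0,0,-0.03],0],[0,[0,0,-0.03],0],[0,[0,0,-0.03],0],[0,[-0.02,0,-0.03],0],[0,[-0.04,-0.005,0],0],[0,[-0.04,-0.005,0],0],[0,[-0.04,-0.005,0],0],[0,[-0.04,-0.005,0],0],[0,[-0.04,-0.005,0],0],[0,[-0.04,-0.005,0],0]]'
python3 -m jog '[[0,[-0.04,-0.008,0],0],[0,[-0.04,-0.008,0],0],[0,[-0.04,-0.008,0],0],[0,[-0.04,-0.008,0],0],[0,[-0.04,-0.008,0],0],[0,[-0.04,-0.006,0],0],[0,[-0.032,-0.004,0],0],[0,[0,0,0],0],[0,[0,0,0],0],[0,[0,0,0],0]]'
python3 -c "
from h import *
wrist('w5',['red_cup'])
p=arm.snapshot('side'); s=arm.snapshot('scene')
for q in (p,s):
  for n in ('red_rocks','box_rocks','red_tumbler','box_tumbler','blue_barrel','blue_tumbler'):
    print(n,[(np.round(d['centre'],3).tolist(),round(d['conf'],2)) for d in arm.landmark_of(q,n)[:1]])
w=cv2.imread('pics/w5.png')
cv2.imwrite('pics/m5.png',np.hstack([cv2.resize(w,(480,300)),cv2.resize(p['img'][240:360,260:420],(320,300))]))"
```

```text
time: 21.45
tool_pos: [0.5085, 0.3548, 0.0966]
tool_rot: [0.707, 0.707, -0.0, -0.0]
contact_force: [0.5, 0.7, 0.3]
grip_width: 0.0853
grip_force: 0.0
time: 22.45
tool_pos: [0.4783, 0.0935, 0.2164]
tool_rot: [0.707, 0.707, 0.0, 0.001]
contact_force: [1.3, 0.3, 0.7]
grip_width: 0.0859
grip_force: 0.0
time: 23.45
tool_pos: [0.4291, -0.1758, 0.216]
tool_rot: [0.706, 0.708, 0.0, 0.0]
contact_force: [-0.0, -0.6, 0.4]
grip_width: 0.0852
grip_force: 0.0
red_cup [ 0.4267 -0.1772 -0.0042] 0.74 [316. 166.]
tcp [ 0.4291 -0.1758  0.216 ] cam [ 0.429 -0.099  0.359]
red_rocks [([0.508, 0.354, 0.007], 0.75)]
box_rocks [([0.51, 0.355, -0.0], 0.7)]
red_tumbler [([0.567, -0.354, 0.013], 0.89)]
box_tumbler [([0.563, -0.352, -0.0], 0.84)]
blue_barrel [([0.354, 0.304, -0.005], 0.6)]
blue_tumbler [([0.516, 0.052, -0.002], 0.92)]
red_rocks [([0.509, 0.354, 0.008], 0.89)]
box_rocks [([0.509, 0.354, 0.001], 0.68)]
red_tumbler [([0.558, -0.356, 0.012], 0.97)]
box_tumbler [([0.563, -0.352, 0.001], 0.91)]
blue_barrel [([0.356, 0.302, 0.002], 0.73)]
blue_tumbler [([0.514, 0.054, -0.0], 0.77)]
```

View pics/m5.png

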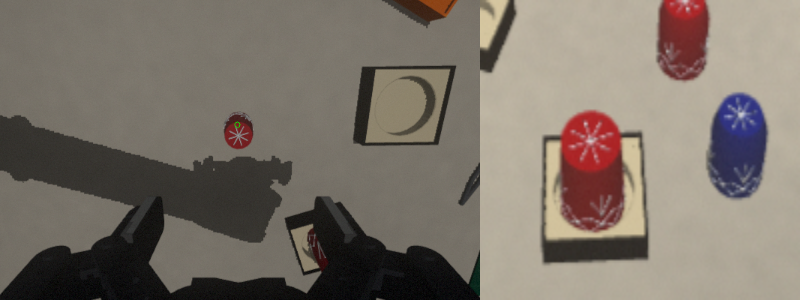

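Rocks stands in its well and the blue glasses haven't moved. The cup's top is at about (238,135) in the half-scale wrist view, right under the tool. I descend and grip.

```bash
python3 -m jog '[[0,[-0.0015,-0.001,0.02],0],[0,[0,0,0.03],0],[0,[0,0,0.03],0],[0,[0,0,0.03],0],[0,[0,0,0.025],0],[0,[0,0,0.02],0],[0,[0,0,0.015],0],[0,[0,0,0.013],0],[0,[0,0,0.0085],0],[0,[0,0,0],0]]'
python3 -m jog '[[255,[0,0,0],0],[255,[0,0,0],0],[255,[0,0,0],0],[255,[0,0,0],0],[255,[0,0,0],0],[255,[0,0,0],0],[255,[0,0,0],0],[255,[0,0,0],0],[255,[0,0,0],0],[255,[0,0,0],0]]'
```

```text
time: 25.25
tool_pos: [0.4269, -0.1785, 0.0232]
tool_rot: [0.707, 0.707, -0.0, -0.001]
contact_force: [-0.0, -0.5, 0.1]
grip_width: 0.0857
grip_force: 0.0
time: 26.25
tool_pos: [0.4285, -0.1792, 0.0252]
tool_rot: [0.707, 0.707, 0.0, 0.001]
contact_force: [-1.5, 0.2, 5.6]
grip_width: 0.0355
grip_force: 60.1
```

```bash
python3 -m jog '[[255,[0,0,-0.005],0],[255,[0,0,-0.01],0],[255,[0,0,-0.02],0],[255,[0,0,-0.025],0],[255,[0,0,-0.025],0],[255,[0,0,-0.025],0],[255,[0,0,-0.015],0],[255,[0.01,0.01,-0.01],0],[255,[0.02,0.02,0],0],[255,[0.02,0.02,0],0]]'
python3 -m jog '[[255,[0.03,0.02,0],0],[255,[0.03,0.02,0],0],[255,[0.03,0.02,0],0],[255,[0.03,0.02,0],0],[255,[0.03,0.02,0],0],[255,[0.03,0.02,0],0],[255,[0.03,0.02,0],0],[255,[0.03,0.02,0],0],[255,[0.02,0.02,0],0],[255,[0.02,0.01,0],0]]'
python3 -m jog '[[255,[0.01,0.01,0],0],[255,[0.005,0.001,0.01],0],[255,[0,0,0.015],0],[255,[0,0,0.015],0],[255,[0,0,0.015],0],[255,[0,0,0.01],0],[255,[0,0,0.005],0],[255,[0,0,0],0],[255,[0,0,0],0],[255,[0,0,0],0]]'
python3 -c "
from h import *
wrist('w6',['box_cup','red_cup'])
p=arm.snapshot('side'); s=arm.snapshot('scene')
for q in (p,s):
  for n in ('box_cup','red_cup'):
    print(n,[(np.round(d['centre'],3).tolist(),round(d['conf'],2)) for d in arm.landmark_of(q,n)[:4]])
w=cv2.imread('pics/w6.png')
cv2.imwrite('pics/m6.png',np.hstack([cv2.resize(w,(480,300)),cv2.resize(p['img'][150:300,180:340],(320,300))]))"
```

```text
time: 27.25
tool_pos: [0.4787, -0.1276, 0.1598]
tool_rot: [0.708, 0.707, 0.0, 0.001]
contact_force: [-0.2, 0.2, -0.4]
grip_width: 0.0352
grip_force: 59.9
time: 28.25
tool_pos: [0.6686, 0.1537, 0.1583]
tool_rot: [0.707, 0.707, 0.0, -0.001]
contact_force: [-0.2, 0.8, -0.7]
grip_width: 0.035
grip_force: 60.0
time: 29.25
tool_pos: [0.6792, 0.1665, 0.0901]
tool_rot: [0.707, 0.707, 0.001, 0.0]
contact_force: [0.3, -0.7, -1.4]
grip_width: 0.0353
grip_force: 60.0
box_cup [6.537e-01 1.170e-02 6.000e-04] 0.9 [288. 378.]
box_cup [ 0.677   0.1601 -0.0026] 0.61 [316. 211.]
red_cup [0.68   0.1693 0.0596] 0.66 [320. 233.]
tcp [0.6792 0.1665 0.0901] cam [0.679 0.244 0.233]
box_cup [([0.648, 0.01, -0.0], 0.88), ([0.683, 0.168, -0.002], 0.87), ([0.702, 0.336, -0.001], 0.58), ([0.68, 0.49, -0.005], 0.56)]
red_cup [([0.679, 0.173, 0.067], 0.67)]
box_cup [([0.648, 0.012, 0.002], 0.85), ([0.704, 0.333, 0.0], 0.82), ([0.678, 0.169, -0.001], 0.78), ([0.681, 0.488, -0.001], 0.78)]
red_cup [([0.679, 0.167, 0.064], 0.71)]
```

View pics/m6.png

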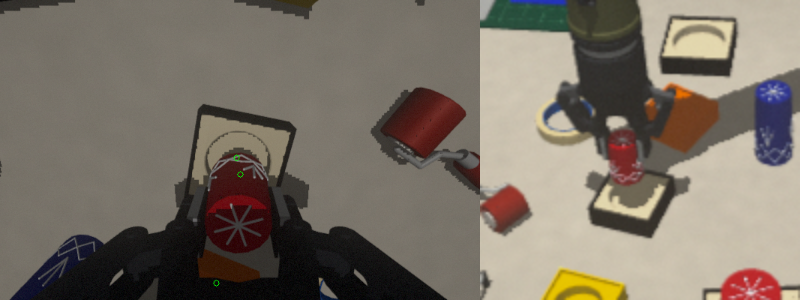

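```bash
python3 -m jog '[[255,[0,0.001,0.01],0],[255,[0,0,0.01],0],[255,[0,0,0.01],0],[255,[0,0,0.01],0],[255,[0,0,0.006],0],[255,[0,0,0.003],0],[255,[0,0,0.002],0],[255,[0,0,0],0],[255,[0,0,0],0],[255,[0,0,0],0]]'
python3 -m jog '[[255,[0,0,0.001],0],[255,[0,0,0.001],0],[255,[0,0,0.001],0],[255,[0,0,0.001],0],[255,[0,0,0],0],[255,[0,0,0],0],[255,[0,0,0],0],[255,[0,0,0],0],[255,[0,0,0],0],[255,[0,0,0],0]]'
```

```text
time: 30.7
tool_pos: [0.68, 0.1663, 0.0386]
tool_rot: [0.707, 0.707, 0.0, 0.0]
contact_force: [-0.7, -0.5, -0.5]
grip_width: 0.035
grip_force: 60.0
time: 31.7
tool_pos: [0.6797, 0.1662, 0.0353]
tool_rot: [0.707, 0.707, -0.0, 0.0]
contact_force: [-2.2, -1.9, 5.8]
grip_width: 0.0351
grip_force: 60.7
```

```bash
python3 -m jog '[[0,[0,0,0],0],[0,[0,0,0],0],[0,[0,0,0],0],[0,[0,0,0],0],[0,[0,0,0],0],[0,[0,0,0],0],[0,[0,0,0],0],[0,[0,0,-0.01],0],[0,[0,0,-0.02],0],[0,[0,0,-0.02],0]]'
python3 -m jog '[[0,[0,0,-0.03],0],[0,[0,0,-0.03],0],[0,[0,0,-0.03],0],[0,[0,-0.01,-0.03],0],[0,[0,-0.03,0],0],[0,[0.001,-0.04,0],0],[0,[0.001,-0.04,0],0],[0,[0.001,-0.04,0],0],[0,[0.001,-0.04,0],0],[0,[0.001,-0.04,0],0]]'
python3 -m jog '[[0,[0.001,-0.018,0],0],[0,[0,0,0],0],[0,[0,0,0],0],[0,[0,0,0],0],[0,[0,0,0],0],[0,[0,0,0],0],[0,[0,0,0],0],[0,[0,0,0],0],[0,[0,0,0],0],[0,[0,0,0],0]]'
python3 -c "
from h import *
wrist('w7',['red_barrel'])
p=arm.snapshot('side'); s=arm.snapshot('scene')
for q in (p,s):
  for n in ('box_cup','red_cup','red_barrel','box_barrel'):
    print(n,[(np.round(d['centre'],3).tolist(),round(d['conf'],2)) for d in arm.landmark_of(q,n)[:4]])
w=cv2.imread('pics/w7.png')
cv2.imwrite('pics/m7.png',np.hstack([cv2.resize(w,(480,300)),cv2.resize(p['img'][200:300,205:312],(320,300))]))"
```

```text
time: 32.7
tool_pos: [0.6796, 0.1662, 0.0851]
tool_rot: [0.707, 0.707, -0.0, -0.0]
contact_force: [0.8, 0.4, 0.3]
grip_width: 0.0855
grip_force: 0.0
time: 33.7
tool_pos: [0.4381, 0.1716, 0.2045]
tool_rot: [0.707, 0.707, 0.0, 0.0]
contact_force: [0.1, -0.3, -0.2]
grip_width: 0.0851
grip_force: 0.0
time: 34.7
tool_pos: [0.4217, 0.1723, 0.2041]
tool_rot: [0.707, 0.707, -0.0, -0.0]
contact_force: [0.3, 0.3, -0.1]
grip_width: 0.0852
grip_force: 0.0
red_barrel [0.4218 0.1723 0.0005] 0.63 [319. 168.]
tcp [0.4217 0.1723 0.2041] cam [0.421 0.249 0.347]
box_cup [([0.681, 0.167, -0.002], 0.93), ([0.683, 0.488, -0.002], 0.82), ([0.702, 0.337, 0.001], 0.76), ([0.646, 0.015, 0.0], 0.7)]
red_cup [([0.679, 0.169, 0.01], 0.61)]
red_barrel [([0.42, 0.169, -0.001], 0.95)]
box_barrel [([0.64, -0.144, -0.003], 0.68), ([0.678, 0.166, 0.001], 0.42)]
box_cup [([0.702, 0.336, -0.002], 0.9), ([0.68, 0.487, -0.002], 0.86), ([0.651, 0.013, 0.002], 0.79), ([0.643, -0.144, -0.002], 0.25)]
red_cup [([0.681, 0.168, 0.01], 0.64)]
red_barrel [([0.423, 0.17, -0.004], 0.62), ([0.643, -0.144, 0.0], 0.57)]
box_barrel [([0.644, -0.146, -0.0], 0.84)]
```

View pics/m7.png

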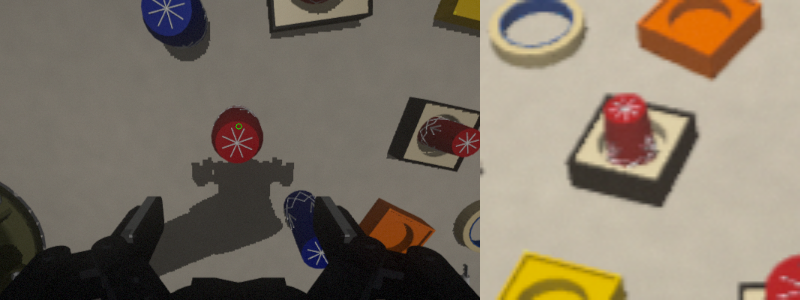

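The cup stands in its well. Now the barrel.

```bash
python3 -m jog '[[0,[-0.001,-0.0005,0.02],0],[0,[0,0,0.03],0],[0,[0,0,0.03],0],[0,[0,0,0.025],0],[0,[0,0,0.02],0],[0,[0,0,0.02],0],[0,[0,0,0.015],0],[0,[0,0,0.01],0],[0,[0,0,0.009],0],[0,[0,0,0],0]]'
python3 -m jog '[[255,[0,0,0],0],[255,[0,0,0],0],[255,[0,0,0],0],[255,[0,0,0],0],[255,[0,0,0],0],[255,[0,0,0],0],[255,[0,0,0],0],[255,[0,0,0],0],[255,[0,0,0],0],[255,[0,0,0],0]]'
```

```text
time: 36.3
tool_pos: [0.4206, 0.1711, 0.0243]
tool_rot: [0.707, 0.707, -0.001, -0.001]
contact_force: [0.0, -0.9, -0.1]
grip_width: 0.0849
grip_force: 0.0
time: 37.3
tool_pos: [0.4218, 0.1715, 0.0263]
tool_rot: [0.707, 0.707, 0.0, 0.001]
contact_force: [-2.0, 0.1, 5.7]
grip_width: 0.058
grip_force: 63.9
```

```bash
python3 -m jog '[[255,[0,0,-0.005],0],[255,[0,0,-0.01],0],[255,[0,0,-0.02],0],[255,[0,0,-0.025],0],[255,[0,0,-0.025],0],[255,[0,0,-0.025],0],[255,[0,0,-0.015],0],[255,[0,0.01,-0.01],0],[255,[-0.01,0.02,-0.005],0],[255,[-0.02,0.02,0],0]]'
python3 -m jog '[[255,[-0.03,0.02,0],0],[255,[-0.03,0.02,0],0],[255,[-0.03,0.02,0],0],[255,[-0.03,0.02,0],0],[255,[-0.03,0.02,0],0],[255,[-0.03,0.02,0],0],[255,[-0.03,0.02,0],0],[255,[-0.03,0.02,0],0],[255,[-0.02,0.01,0],0],[255,[-0.015,0,0],0]]'
python3 -m jog '[[255,[-0.01,0,0],0],[255,[-0.001,0,0.01],0],[255,[0,0,0.015],0],[255,[0,0,0.015],0],[255,[0,0,0.015],0],[255,[0,0,0.01],0],[255,[0,0,0.005],0],[255,[0,0,0],0],[255,[0,0,0],0],[255,[0,0,0],0]]'
python3 -c "
from h import *
wrist('w8',['box_barrel','red_barrel'])
p=arm.snapshot('side'); s=arm.snapshot('scene')
for q in (p,s):
  for n in ('box_barrel','red_barrel'):
    print(n,[(np.round(d['centre'],3).tolist(),round(d['conf'],2)) for d in arm.landmark_of(q,n)[:2]])
w=cv2.imread('pics/w8.png')
cv2.imwrite('pics/m8.png',np.hstack([cv2.resize(w,(480,300)),cv2.resize(p['img'][90:240,220:380],(320,300))]))"
```

```text
time: 38.3
tool_pos: [0.4722, 0.1428, 0.1672]
tool_rot: [0.706, 0.708, 0.001, 0.001]
contact_force: [0.7, 0.8, -1.8]
grip_width: 0.0586
grip_force: 64.7
time: 39.3
tool_pos: [0.6418, -0.1359, 0.1652]
tool_rot: [0.708, 0.706, 0.0, 0.0]
contact_force: [-0.6, -0.1, -1.5]
grip_width: 0.0584
grip_force: 64.8
time: 40.3
tool_pos: [0.6418, -0.1449, 0.096]
tool_rot: [0.707, 0.707, 0.0, 0.001]
contact_force: [0.6, -0.7, -2.0]
grip_width: 0.0582
grip_force: 64.8
red_barrel [ 0.6437 -0.1446  0.0692] 0.97 [323. 240.]
tcp [ 0.6418 -0.1449  0.096 ] cam [ 0.641 -0.068  0.239]
box_barrel []
red_barrel [([0.645, -0.145, 0.069], 0.87)]
box_barrel [([0.642, -0.145, 0.002], 0.66)]
red_barrel [([0.645, -0.146, 0.065], 0.85)]
```

View pics/m8.png

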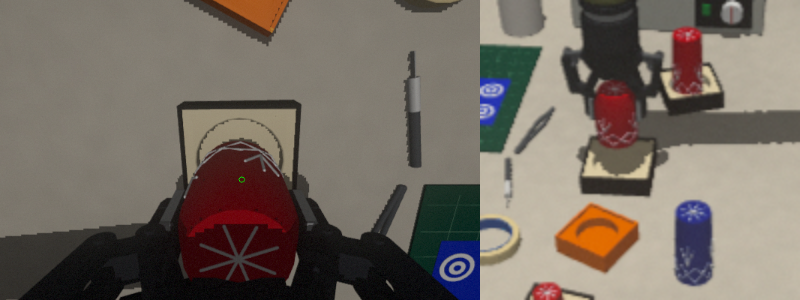

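```bash
python3 -m jog '[[255,[0,-0.001,0.01],0],[255,[0,0,0.01],0],[255,[0,0,0.01],0],[255,[0,0,0.01],0],[255,[0,0,0.008],0],[255,[0,0,0.005],0],[255,[0,0,0.003],0],[255,[0,0,0],0],[255,[0,0,0],0],[255,[0,0,0],0]]'
python3 -m jog '[[255,[0,0,0.001],0],[255,[0,0,0.001],0],[255,[0,0,0.001],0],[255,[0,0,0.001],0],[255,[0,0,0],0],[255,[0,0,0],0],[255,[0,0,0],0],[255,[0,0,0],0],[255,[0,0,0],0],[255,[0,0,0],0]]'
```

```text
time: 41.75
tool_pos: [0.6406, -0.1449, 0.0397]
tool_rot: [0.707, 0.707, 0.0, 0.0]
contact_force: [0.7, -0.7, -1.8]
grip_width: 0.0583
grip_force: 64.8
time: 42.75
tool_pos: [0.6402, -0.1449, 0.0364]
tool_rot: [0.707, 0.707, -0.0, 0.0]
contact_force: [-3.5, 0.3, 5.3]
grip_width: 0.0581
grip_force: 65.4
```

```bash
python3 -m jog '[[0,[0,0,0],0],[0,[0,0,0],0],[0,[0,0,0],0],[0,[0,0,0],0],[0,[0,0,0],0],[0,[0,0,0],0],[0,[0,0,0],0],[0,[0,0,-0.01],0],[0,[0,0,-0.02],0],[0,[0,0,-0.02],0]]'
python3 -m jog '[[0,[0,0,-0.03],0],[0,[0,0,-0.03],0],[0,[0,0,-0.03],0],[0,[0,0,-0.03],0],[0,[0,0,-0.02],0],[0,[0,0,-0.01],0],[0,[0,-0.02,0],0],[0,[0,-0.02,0],0],[0,[0,-0.02,0],0],[0,[0,0,0],0]]'
python3 -c "
from h import *
p=arm.snapshot('side'); s=arm.snapshot('scene')
for q in (p,s):
  for n in NAMES:
    print(n,[(np.round(d['centre'],3).tolist(),round(d['conf'],2)) for d in arm.landmark_of(q,n)[:2] if d['conf']>.4])
cv2.imwrite('pics/m9.png',cv2.resize(p['img'][100:360,200:450],(576,600)))"
```

```text
time: 43.75
tool_pos: [0.64, -0.1447, 0.0861]
tool_rot: [0.707, 0.707, -0.0, -0.0]
contact_force: [-0.3, 0.5, -0.1]
grip_width: 0.0856
grip_force: 0.0
time: 44.75
tool_pos: [0.5781, -0.1452, 0.235]
tool_rot: [0.708, 0.707, -0.001, -0.0]
contact_force: [-0.3, 0.1, -0.3]
grip_width: 0.0856
grip_force: 0.0
red_cup [([0.679, 0.171, 0.01], 0.64)]
red_tumbler [([0.562, -0.353, 0.012], 0.74)]
red_barrel [([0.642, -0.15, 0.007], 0.6)]
red_rocks [([0.51, 0.357, 0.006], 0.65)]
box_cup [([0.684, 0.488, -0.003], 0.87), ([0.683, 0.167, 0.002], 0.85)]
box_tumbler [([0.563, -0.354, 0.001], 0.81)]
box_barrel [([0.637, -0.144, 0.0], 0.84)]
box_rocks [([0.509, 0.353, -0.002], 0.96)]
blue_tumbler [([0.517, 0.054, -0.002], 0.95), ([0.64, -0.147, 0.006], 0.75)]
blue_barrel [([0.355, 0.304, -0.002], 0.63)]
red_cup [([0.679, 0.166, 0.01], 0.72)]
red_tumbler [([0.561, -0.354, 0.013], 0.78)]
red_barrel [([0.644, -0.149, 0.006], 0.98)]
red_rocks [([0.51, 0.353, 0.008], 0.56)]
box_cup [([0.65, 0.01, 0.001], 0.93), ([0.702, 0.333, 0.001], 0.87)]
box_tumbler [([0.562, -0.354, 0.0], 0.91)]
box_barrel [([0.643, -0.142, 0.001], 0.73)]
box_rocks [([0.512, 0.352, 0.006], 0.81)]
blue_tumbler [([0.513, 0.052, 0.001], 0.62)]
blue_barrel [([0.681, 0.169, 0.01], 0.72), ([0.357, 0.301, 0.001], 0.69)]
```

View pics/m9.png

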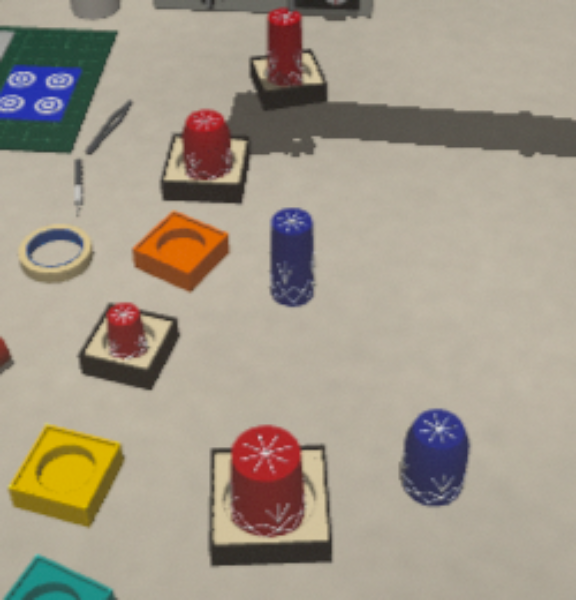

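All four red glasses stand in their own wells (z about 10 mm, centred) and the blue ones are unmoved, so I hand it in.

```bash
python3 -c "
from rig import arm
print(arm.finish_job())"
```

```text
the job is handed in; nothing more can be done
None
```

All four red glasses stand upright in their own boxes and the blue glasses look unmoved in the final pictures; I handed the job in at about 45 s of the 109 s, and no verdict was shown.

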